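# Set the sliding stop to the worm shaft

### The arm

A 6-joint arm with a two-finger parallel gripper is mounted at the origin on a cart in front of the work surface, level with it; the furniture and walls round the work are solid. World frame = base frame: x ahead of the robot, y to its left, z up, the work surface at z = 0. Lengths are in m, angles in rad, forces in N, time in s.
With the tool pointing down it reaches from about 0.425 to 0.95 m from the base axis. Payload 3.5 kg.
Tool frame: the origin (TCP) lies on the mounting face of the last link; the fingertips stand 173 mm ahead of it and the grasp point (between the pads) lies 155 mm ahead of it; z points along the fingers, x is the direction in which the jaws open and shut, and the axes are right-handed (so a half turn about z gives the same grasp; the last joint's range is limited). The gripper opens to 85 mm and grips with 20 to 120 N. Pads are 22 mm wide; open, the fingers measure 114 mm over their backs; the gripper's body (76 mm by 85 mm) begins 54 mm behind the grasp point. The pads swing forward as they close: fully open they stand 13 mm farther back than shut.
Start: joints at [-1.458, 0.286, 1.577, -0, 1.279, -0.15], TCP at [0.175, -0.652, 0.405] pointing down, gripper open.
Joint ranges: [-2.77, 2.77], [-0.9, 2.22], [0.21, 2.48], [-1.53, 4.67], [0.24, 2.81], [-2.84, 2.84]. Speed limits (rad/s): [2.79, 2.79, 3.14, 3.14, 3.14, 3.14].

### API

Orientations are given as a unit quaternion [x, y, z, w].
In Python, from plant import get_state, read_camera, sign_off gives the robot as it stands.
- The arm moves only by the shell command python3 -m jog 'ROWS' [FORCE]. ROWS is JSON, a list of rows, each an object of numbers: "grip": the closure, from 0 (fully open) to 1 (shut); "x", "y", "z": the shift along the tool's x, y, z in mm; "rx", "ry", "rz": the turn, a rotation vector about the tool's x, y, z in degrees. A call has 1 to 8 rows; each row shifts and turns the commanded pose from where the row before left it, along the tool's axes as they then stand; what a row does not reach is not made up. A row lasts 1/12 s, in which the tool goes at most 41.7 mm and 7.16 degrees, less where a joint would pass 70% of its speed; a pose out of reach is approached as far as the arm can. A call with a gripper value outside its range is refused whole. The fingers move at their own pace and stop on an object; FORCE is the grip in N (left out, the last holds). Time passes only in rows, so rows that do not move let the fingers close. It gives the time, the measured TCP pose, the force and the opening at its end, in the units of the state.
- get_state(): the state, without advancing time (a new reading comes with each control period).
- read_camera(name): name is "scene" or "top"; returns a dict with "frame" (480x640x3 uint8, red, green, blue), "intrinsics" (3x3 intrinsics, pixels), "R" (3x3) and "t" (3): a world point X has camera coordinates R X + t. Camera axes: x right, y down, z forward; pixel columns grow to the right and rows downward; lengths in m; the calibration is good to about 2 mm. A picture is of the moment at which its call begins. There is no depth.
- sign_off(): hands the job in, once; it reports no verdict.
The state is a dict: "time": time; "qpos": joint angles; "dq": joint speeds; "joint_efforts": joint torques, N m; "eef_pos": TCP position; "tcp_rot": TCP orientation; "contact_force": force on the tool from outside, world axes, zero at the start; "wrist_torque": the same for the moment, N m; "opening": opening from 0.0 (shut) to 1.0 (fully open).
Only numpy, scipy, OpenCV 4.12 (cv2) and the standard library are available. Lean on these libraries where they do the work, as an engineer would, in place of code of your own. Each camera call takes 0.05 s, during which the arm holds its last target.

### The job

Two length-stop gauges stand on the trolley; one of them holds a worm shaft in its V-blocks. On that gauge, slide the stop by its upright black grip along the track up to the end of the shaft that faces it, so that it touches the shaft or leaves less than a centimetre of gap, and let go. The shaft must stay lying in its V-blocks, and the stop of the empty gauge must stay where it is.

Things in the scene. Friction and masses are not known exactly. Their poses are not given: they have to be found in the camera images.
- stop_grip (a point): middle of the upright black grip (16 mm across the track, 28 mm along it, top 90 mm up, free all round above 49 mm) of the sliding stop on the gauge that holds the shaft; 72 mm above the table. y: along the track to the shaft, x across, z up. The stop's front face is 23 mm ahead along y; it starts 50 to 105 mm short of the shaft, has 2 N friction and stays where left
- shaft_end (a point): centre of the end face, towards the stop, of the loose grey steel worm shaft (120 mm long, 17 mm thick, 24 mm at its middle, 0.24 kg). It lies in two V-blocks in line with the track, axis 32 mm and top 44 mm above the table; a fixed end block stands 1 to 6 mm beyond its far end. x: along the shaft, away from the stop
- other_grip (a point): the same point on the grip of the second gauge, which is alike (a fixed aluminium plate 64 x 290 x 12 mm with a track) but has no shaft in its V-blocks; it stands beside the first, nearer to the robot or farther away. Leave it alone

How it is judged:
By the outcome, as a careful person would: the job done as asked, in the order asked, and still so for the second after the job is handed in, with the robot touching nothing.
It also fails if it takes over 32 s, if anything falls off the work surface, if the arm or the gripper's body presses on something with over 40 N, if the wrist force passes 120 N, or if a joint passes its speed limit or range.

## Working session

There is one attempt and no reset: what is moved stays moved. The work goes in short steps, Python scripts to look and compute and a shell command to move; the robot and the scene stay as the last step left them, time stands still between calls to the robot, and variables do not carry over. Pictures are saved under pics/ and viewed, and the job is handed in when it is done.

```bash
mkdir -p pics; ls; python3 - <<'E'
from plant import get_state, read_camera
import cv2
print(get_state())
for n in("scene","top"):
    c=read_camera(n); cv2.imwrite(f"pics/{n}0.png",c["frame"][:,:,::-1]); print(n,c["intrinsics"],c["R"],c["t"])
E
```

```text
pics
{'time': 0.0, 'qpos': array([-1.45798776e+00,  2.87169346e-01,  1.57821118e+00,  2.02913722e-06,
        1.27863607e+00, -1.49983025e-01]), 'dq': array([ 0.00026575, -0.00028157,  0.00022619, -0.00102522,  0.00026342,
        0.00050261]), 'joint_efforts': array([-1.20991659e-03, -4.05977476e+01, -2.92629129e+01, -2.32163411e-04,
        5.80382664e-03,  8.83711749e-06]), 'eef_pos': array([ 0.17535931, -0.65154932,  0.40332574]), 'tcp_rot': array([ 0.79365449, -0.60836756, -0.00084022, -0.00087345]), 'contact_force': array([ 0.21855352, -0.16815435,  0.50747249]), 'wrist_torque': array([0.01022956, 0.03181055, 0.01657317]), 'opening': 0.9967154489339971}
scene [[436.97980959   0.         318.62014282]
 [  0.         436.97980959 248.91779689]
 [  0.           0.           1.        ]] [[-0.79489366 -0.60669597 -0.00800382]
 [-0.28312179  0.38254906 -0.8794875 ]
 [ 0.53664338 -0.69683299 -0.47585467]] [0.41298576 0.27779078 0.54232965]
top [[511.94873002   0.         325.6780623 ]
 [  0.         511.94873002 234.38676554]
 [  0.           0.           1.        ]] [[-0.00355462 -0.99949343 -0.03162676]
 [-0.99880841  0.00508804 -0.0485373 ]
 [ 0.04867363  0.03141654 -0.99832053]] [-0.05340404  0.54793313  0.92486677]
```

View pics/scene0.png

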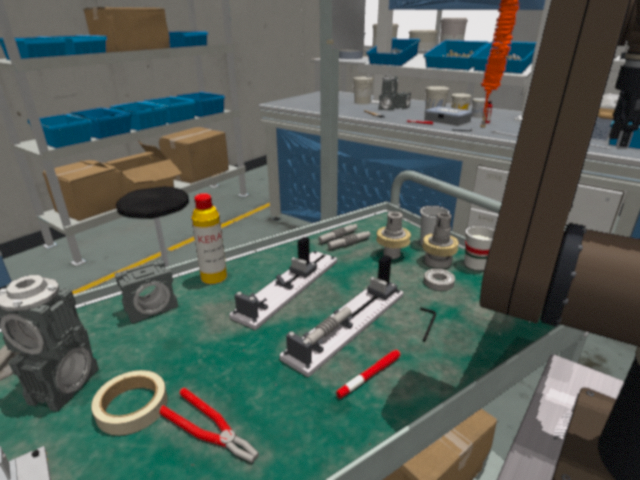

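View pics/top0.png

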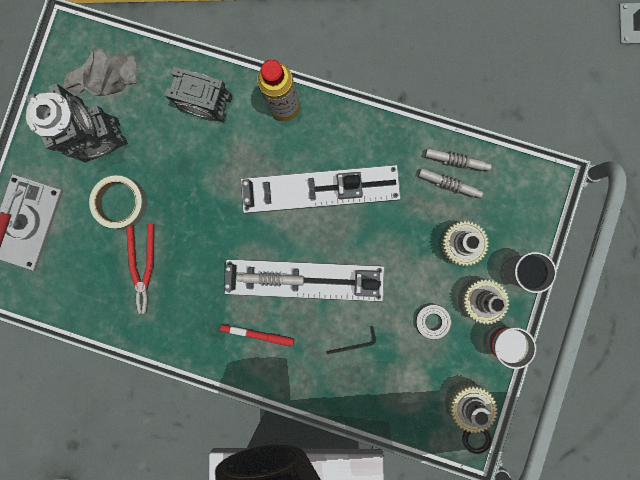

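The shaft is on the lower gauge in the top view (nearer the robot), shaft at about (240–300, 280). Its stop is near (368, 282), and the empty gauge's stop near (349, 183). I'll zoom in on both.

```bash
python3 - <<'E'
import cv2
t=cv2.imread("pics/top0.png"); cv2.imwrite("pics/topz.png",cv2.resize(t[250:310,215:395],None,fx=4.4,fy=4.4,interpolation=cv2.INTER_CUBIC))
t=cv2.imread("pics/scene0.png"); cv2.imwrite("pics/scz.png",cv2.resize(t[230:375,225:415],None,fx=4,fy=4,interpolation=cv2.INTER_CUBIC))
E
```

```text
(no output)
```

View pics/topz.png

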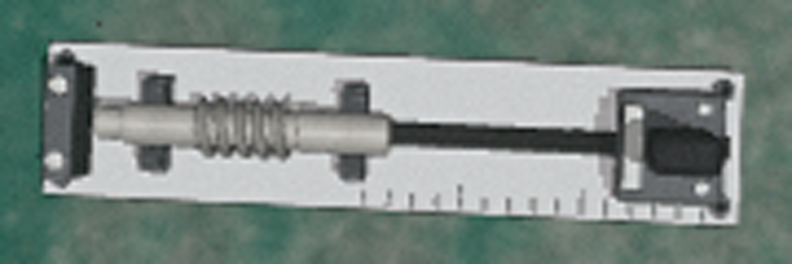

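View pics/scz.png

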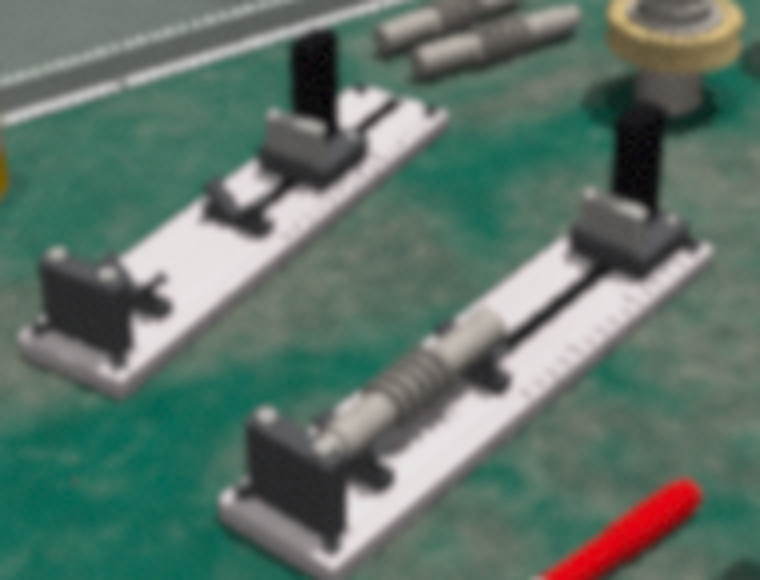

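```bash
cat > h.py <<'E'
import numpy as np, cv2
from plant import get_state, read_camera
def ray(c,p,z):
    K,R,t=c["intrinsics"],c["R"],c["t"]; C=-R.T@t
    d=R.T@np.linalg.inv(K)@np.array([p[0],p[1],1.]); return C+d*(z-C[2])/d[2]
def proj(c,X):
    q=c["intrinsics"]@(c["R"]@np.asarray(X)+c["t"]); return q[:2]/q[2]
E
python3 - <<'E'
from h import *
np.set_printoptions(precision=4,suppress=True)
c=read_camera("top"); s=read_camera("scene")
print("campos",-c["R"].T@c["t"])
f=c["frame"]; hsv=cv2.cvtColor(f,cv2.COLOR_RGB2HSV)
roi=np.zeros(f.shape[:2],np.uint8); roi[250:310,215:395]=1
m=((hsv[...,1]<60)&(hsv[...,2]>140)&(roi>0)).astype(np.uint8)
m=cv2.morphologyEx(m,cv2.MORPH_OPEN,np.ones((3,3),np.uint8))
pts=np.argwhere(m)[:,::-1].astype(np.float32)
r=cv2.minAreaRect(pts); P=[ray(c,p,.012)[:2] for p in cv2.boxPoints(r)]
print(r,np.array(P),[np.linalg.norm(P[i]-P[i-1]) for i in range(4)])
Z=lambda u,v:(215+(u+.5)/4.4-.5,250+(v+.5)/4.4-.5)
for n,u,v,z in [("shaft end",389,133,.032),("shaft far",96,121,.032),("gripblob L",648,148,.09),("R",728,148,.09),("stopfaceL top",615,145,.045),("tick plate right mid",742,148,.012),("plate left mid",45,118,.012)]:
    print(n,ray(c,Z(u,v),z))
ZS=lambda u,v:(225+(u+.5)/4-.5,230+(v+.5)/4-.5)
print("scene grip top",ray(s,ZS(639,112),.09), "shaftend",ray(s,ZS(488,328),.032))
# dark blob for grip
v=hsv[...,2]; b=((v<45)&(roi>0)).astype(np.uint8); b[:,:355]=0
n,l,st,ce=cv2.connectedComponentsWithStats(b); print(st,ce)
E
```

```text
campos [ 0.5021 -0.0852  0.9482]
((304.5711364746094, 279.9350280761719), (156.5202178955078, 34.69145202636719), 2.6025619506835938) [[ 0.4398  0.1281]
 [ 0.5032  0.1256]
 [ 0.4893 -0.1609]
 [ 0.4266 -0.1575]] [np.float64(0.28592752291058837), np.float64(0.06348668606629444), np.float64(0.2868396328944901), np.float64(0.06283460592675916)]
shaft end [ 0.4656 -0.0156  0.032 ]
shaft far [0.4708 0.1042 0.032 ]
gripblob L [ 0.462  -0.1183  0.09  ]
R [ 0.462  -0.1486  0.09  ]
stopfaceL top [ 0.4611 -0.1069  0.045 ]
tick plate right mid [ 0.4583 -0.1601  0.012 ]
plate left mid [0.4714 0.1297 0.012 ]
scene grip top [ 0.4617 -0.1338  0.09  ] shaftend [ 0.4658 -0.013   0.032 ]
[[     0      0    640    480 307139]
 [   356    275      1      2      2]
 [   362    279     18     10     56]
 [   368    288      1      1      1]
 [   372    289      2      1      2]] [[319.4902 239.4916]
 [356.     275.5   ]
 [369.0893 281.5536]
 [368.     288.    ]
 [372.5    289.    ]]
```

Both views agree: grip centre ≈ (0.461, -0.134) and shaft end ≈ (0.465, -0.0145). That leaves a gap of about 96 mm. The track direction is about 2.7° off +y. First I'll turn the tool so the jaws open across the track.

```bash
python3 -m jog '[{"rz":-7,"grip":0},{"rz":-7},{"rz":-7},{"rz":-7},{"rz":-7},{"rz":-7},{"rz":-7},{"rz":-7}]' 40; python3 -m jog '[{"rz":-7},{"rz":-7},{"rz":-2.2},{},{}]'
python3 - <<'E'
from h import *
from scipy.spatial.transform import Rotation as R
s=get_state(); M=R.from_quat(s["tcp_rot"]).as_matrix()
print(M.round(4), np.degrees(np.arctan2(M[1,0],M[0,0])), s["opening"])
print("tool shift mm",1000*M.T@(np.array([.461,-.134,.300])-s["eef_pos"]))
E
```

```text
[[ 2.598e-01 -9.657e-01 -1.000e-04]
 [-9.657e-01 -2.598e-01  1.500e-03]
 [-1.500e-03 -3.000e-04 -1.000e+00]] -74.94124305607139 1.0015422350656116
tool shift mm [-425.51936138 -410.28878095  104.58836946]$[0]: bad value
$[0]: bad value
```

```bash
python3 -m jog '[{"grip":0,"x":0,"y":0,"z":0,"rx":0,"ry":0,"rz":-7}]' 40;echo; python3 -m jog '[{"grip":0,"rz":-7}]'; echo; python3 -m jog --help
```

```text
time: 0.28
eef_pos: [0.1754, -0.6517, 0.4042]
tcp_rot: [0.83, -0.558, -0.0, -0.0]
contact_force: [-0.3, -0.5, -0.3]
opening: 0.999

$[0]: bad value
invalid input: not JSON, or not a number
```

All keys are needed in every row.

```bash
python3 -m jog '[{"grip":0,"x":0,"y":0,"z":0,"rx":0,"ry":0,"rz":-7},{"grip":0,"x":0,"y":0,"z":0,"rx":0,"ry":0,"rz":-7},{"grip":0,"x":0,"y":0,"z":0,"rx":0,"ry":0,"rz":-7},{"grip":0,"x":0,"y":0,"z":0,"rx":0,"ry":0,"rz":-7},{"grip":0,"x":0,"y":0,"z":0,"rx":0,"ry":0,"rz":-7},{"grip":0,"x":0,"y":0,"z":0,"rx":0,"ry":0,"rz":-7},{"grip":0,"x":0,"y":0,"z":0,"rx":0,"ry":0,"rz":-7},{"grip":0,"x":0,"y":0,"z":0,"rx":0,"ry":0,"rz":-7}]'
python3 -m jog '[{"grip":0,"x":0,"y":0,"z":0,"rx":0,"ry":0,"rz":-7},{"grip":0,"x":0,"y":0,"z":0,"rx":0,"ry":0,"rz":-2.2},{"grip":0,"x":0,"y":0,"z":0,"rx":0,"ry":0,"rz":0},{"grip":0,"x":0,"y":0,"z":0,"rx":0,"ry":0,"rz":0}]'
cat > w.py <<'E'
import sys
from h import *
from scipy.spatial.transform import Rotation as R
s=get_state(); M=R.from_quat(s["tcp_rot"]).as_matrix()
print("yaw",np.degrees(np.arctan2(M[1,0],M[0,0])),"z axis",M[:,2].round(4),"open",s["opening"],"F",s["contact_force"],"t",s["time"],s["eef_pos"])
print("tool shift mm",1000*M.T@(np.array(eval(sys.argv[1]))-s["eef_pos"]))
E
python3 w.py "[.461,-.134,.300]"
```

```text
time: 0.95
eef_pos: [0.1754, -0.6517, 0.4043]
tcp_rot: [0.995, -0.101, -0.0, -0.0]
contact_force: [-0.3, -0.9, 0.4]
opening: 0.997
time: 1.28
eef_pos: [0.1754, -0.6518, 0.4044]
tcp_rot: [1.0, -0.025, -0.0, -0.0]
contact_force: [0.7, 0.3, 0.7]
opening: 0.996
yaw -2.816529169795161 z axis [-0.e+00  4.e-04 -1.e+00] open 0.9958445031244568 F [0.74704149 0.34997774 0.69388285] t 1.2833 [ 0.17536889 -0.65176054  0.40444443]
tool shift mm [ 259.85149921 -531.12533986  104.65571227]
```

```bash
for i in 1 2; do python3 -m jog '[{"grip":0,"x":13,"y":-26.5,"z":0,"rx":0,"ry":0,"rz":0},{"grip":0,"x":13,"y":-26.5,"z":0,"rx":0,"ry":0,"rz":0},{"grip":0,"x":13,"y":-26.5,"z":0,"rx":0,"ry":0,"rz":0},{"grip":0,"x":13,"y":-26.5,"z":0,"rx":0,"ry":0,"rz":0},{"grip":0,"x":13,"y":-26.5,"z":0,"rx":0,"ry":0,"rz":0},{"grip":0,"x":13,"y":-26.5,"z":0,"rx":0,"ry":0,"rz":0},{"grip":0,"x":13,"y":-26.5,"z":0,"rx":0,"ry":0,"rz":0},{"grip":0,"x":13,"y":-26.5,"z":0,"rx":0,"ry":0,"rz":0}]'; done
python3 w.py "[.461,-.134,.300]"
```

```text
time: 1.95
eef_pos: [0.2898, -0.4437, 0.4048]
tcp_rot: [1.0, -0.025, 0.0, 0.0]
contact_force: [-0.2, -0.5, 0.5]
opening: 1.002
time: 2.62
eef_pos: [0.4038, -0.2368, 0.4049]
tcp_rot: [1.0, -0.025, 0.0, 0.0]
contact_force: [-0.3, -0.1, -0.3]
opening: 1.002
yaw -2.824405231923114 z axis [ 5.e-04 -4.e-04 -1.e+00] open 1.002453737072282 F [-0.33360035 -0.13189453 -0.34175148] t 2.6167 [ 0.40379969 -0.2368071   0.40492372]
tool shift mm [  52.01221207 -105.53692422  104.91353268]
```

```bash
python3 -m jog '[{"grip":0,"x":8,"y":-16.5,"z":0,"rx":0,"ry":0,"rz":0},{"grip":0,"x":8,"y":-16.5,"z":0,"rx":0,"ry":0,"rz":0},{"grip":0,"x":8,"y":-16.5,"z":10,"rx":0,"ry":0,"rz":0},{"grip":0,"x":8,"y":-16.5,"z":20,"rx":0,"ry":0,"rz":0},{"grip":0,"x":8,"y":-16.5,"z":25,"rx":0,"ry":0,"rz":0},{"grip":0,"x":8,"y":-16.5,"z":25,"rx":0,"ry":0,"rz":0},{"grip":0,"x":0,"y":0,"z":15,"rx":0,"ry":0,"rz":0},{"grip":0,"x":0,"y":0,"z":0,"rx":0,"ry":0,"rz":0}]'
python3 -m jog '[{"grip":0,"x":0,"y":0,"z":0,"rx":0,"ry":0,"rz":0},{"grip":0,"x":0,"y":0,"z":0,"rx":0,"ry":0,"rz":0}]'
python3 w.py "[.461,-.134,.230]"
python3 - <<'E'
from h import *
for n in("scene","top"):
    c=read_camera(n); cv2.imwrite(f"pics/{n}1.png",c["frame"][:,:,::-1])
E
```

```text
time: 3.28
eef_pos: [0.455, -0.1401, 0.3058]
tcp_rot: [1.0, -0.024, -0.004, -0.002]
contact_force: [-1.8, 0.1, 0.0]
opening: 0.996
time: 3.45
eef_pos: [0.4565, -0.1422, 0.311]
tcp_rot: [1.0, -0.024, 0.001, 0.001]
contact_force: [0.4, -0.6, 0.9]
opening: 0.998
yaw -2.789665704205996 z axis [ 0.0018 -0.0011 -1.    ] open 0.9980528895339575 F [ 0.36911226 -0.60058836  0.93042155] t 3.45 [ 0.4564807  -0.14216434  0.31104599]
tool shift mm [ 3.96566352 -8.45893166 81.04476257]
```

View pics/scene1.png

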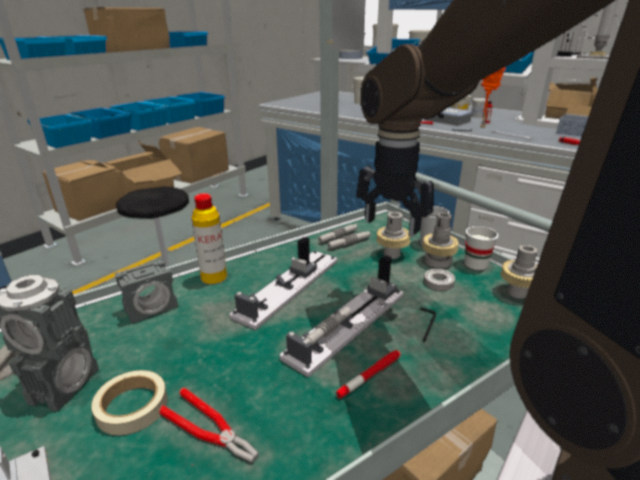

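View pics/top1.png

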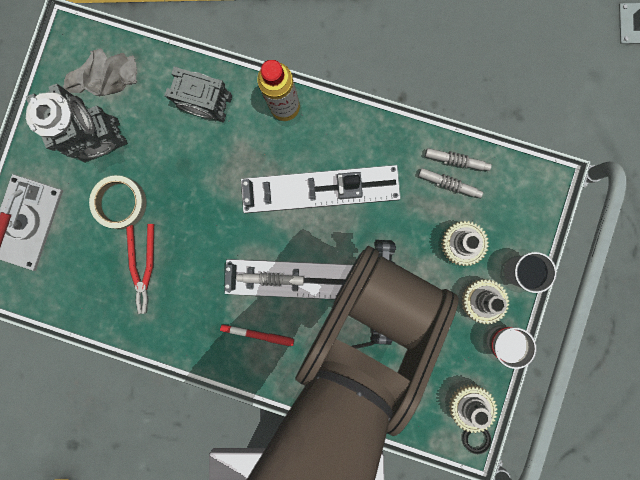

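The jaws straddle the stop: one finger is on each side, at about (385,245) and (378,340) in the top view. Now I'll centre and descend.

```bash
python3 -m jog '[{"grip":0,"x":2,"y":-4.2,"z":0,"rx":0,"ry":0,"rz":0},{"grip":0,"x":2,"y":-4.2,"z":0,"rx":0,"ry":0,"rz":0},{"grip":0,"x":0,"y":0,"z":8,"rx":0,"ry":0,"rz":0},{"grip":0,"x":0,"y":0,"z":8,"rx":0,"ry":0,"rz":0},{"grip":0,"x":0,"y":0,"z":8,"rx":0,"ry":0,"rz":0},{"grip":0,"x":0,"y":0,"z":8,"rx":0,"ry":0,"rz":0},{"grip":0,"x":0,"y":0,"z":0,"rx":0,"ry":0,"rz":0},{"grip":0,"x":0,"y":0,"z":0,"rx":0,"ry":0,"rz":0}]'
python3 w.py "[.461,-.134,.230]"
```

```text
time: 4.22
eef_pos: [0.4602, -0.1333, 0.2765]
tcp_rot: [1.0, -0.024, -0.001, -0.001]
contact_force: [-0.6, 0.3, -0.2]
opening: 1.0
yaw -2.749061228807352 z axis [-0.0022  0.0012 -1.    ] open 0.9996457863803944 F [-0.58473186  0.25361677 -0.24582964] t 4.2167 [ 0.4601729  -0.13334522  0.27650904]
tool shift mm [ 0.96361482  0.66397035 46.50628339]
```

```bash
python3 -m jog '[{"grip":0,"x":0.5,"y":0,"z":8,"rx":0,"ry":0,"rz":0},{"grip":0,"x":0,"y":0,"z":8,"rx":0,"ry":0,"rz":0},{"grip":0,"x":0,"y":0,"z":8,"rx":0,"ry":0,"rz":0},{"grip":0,"x":0,"y":0,"z":8,"rx":0,"ry":0,"rz":0},{"grip":0,"x":0,"y":0,"z":8,"rx":0,"ry":0,"rz":0},{"grip":0,"x":0,"y":0,"z":6,"rx":0,"ry":0,"rz":0},{"grip":0,"x":0,"y":0,"z":0,"rx":0,"ry":0,"rz":0},{"grip":0,"x":0,"y":0,"z":0,"rx":0,"ry":0,"rz":0}]'
python3 w.py "[.461,-.134,.230]"
python3 - <<'E'
from h import *
c=read_camera("scene"); cv2.imwrite("pics/scene2.png",cv2.resize(c["frame"][150:390,220:480,::-1],None,fx=2.4,fy=2.4,interpolation=2))
E
```

```text
time: 4.88
eef_pos: [0.4609, -0.1334, 0.2312]
tcp_rot: [1.0, -0.024, -0.001, -0.0]
contact_force: [0.2, 0.2, -0.0]
opening: 1.0
yaw -2.7425113315344105 z axis [-1.1e-03  6.0e-04 -1.0e+00] open 1.0000829940614135 F [ 0.20712981  0.24670468 -0.04370963] t 4.8833 [ 0.46088363 -0.13341541  0.23115045]
tool shift mm [0.14547134 0.57895171 1.14999135]
```

View pics/scene2.png

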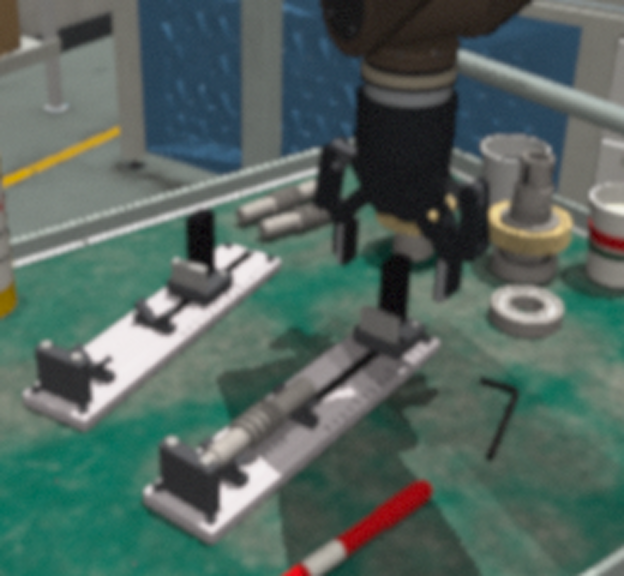

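The black grip, at about (395, 290) in the crop, stands between the fingers. Closing on it.

```bash
python3 -m jog '[{"grip":1,"x":0,"y":0,"z":0,"rx":0,"ry":0,"rz":0},{"grip":1,"x":0,"y":0,"z":0,"rx":0,"ry":0,"rz":0},{"grip":1,"x":0,"y":0,"z":0,"rx":0,"ry":0,"rz":0},{"grip":1,"x":0,"y":0,"z":0,"rx":0,"ry":0,"rz":0},{"grip":1,"x":0,"y":0,"z":0,"rx":0,"ry":0,"rz":0},{"grip":1,"x":0,"y":0,"z":0,"rx":0,"ry":0,"rz":0},{"grip":1,"x":0,"y":0,"z":0,"rx":0,"ry":0,"rz":0},{"grip":1,"x":0,"y":0,"z":0,"rx":0,"ry":0,"rz":0}]' 30
python3 -m jog '[{"grip":1,"x":0,"y":0,"z":0,"rx":0,"ry":0,"rz":0},{"grip":1,"x":0,"y":0,"z":0,"rx":0,"ry":0,"rz":0},{"grip":1,"x":0,"y":0,"z":0,"rx":0,"ry":0,"rz":0},{"grip":1,"x":0,"y":0,"z":0,"rx":0,"ry":0,"rz":0}]'
```

```text
time: 5.6
eef_pos: [0.4604, -0.1335, 0.232]
tcp_rot: [1.0, -0.024, -0.002, -0.0]
contact_force: [-6.6, -0.2, 5.1]
opening: 0.182
time: 5.93
eef_pos: [0.4604, -0.1335, 0.232]
tcp_rot: [1.0, -0.024, -0.002, -0.0]
contact_force: [-5.3, -0.5, 6.5]
opening: 0.182
```

The opening is 15.5 mm, matching the 16 mm grip. Sliding about 72 mm first.

```bash
python3 -m jog '[{"grip":1,"x":0,"y":-4,"z":0,"rx":0,"ry":0,"rz":0},{"grip":1,"x":0,"y":-8,"z":0,"rx":0,"ry":0,"rz":0},{"grip":1,"x":0,"y":-8,"z":0,"rx":0,"ry":0,"rz":0},{"grip":1,"x":0,"y":-8,"z":0,"rx":0,"ry":0,"rz":0},{"grip":1,"x":0,"y":-8,"z":0,"rx":0,"ry":0,"rz":0},{"grip":1,"x":0,"y":-4,"z":0,"rx":0,"ry":0,"rz":0},{"grip":1,"x":0,"y":0,"z":0,"rx":0,"ry":0,"rz":0},{"grip":1,"x":0,"y":0,"z":0,"rx":0,"ry":0,"rz":0}]'
python3 -m jog '[{"grip":1,"x":0,"y":-4,"z":0,"rx":0,"ry":0,"rz":0},{"grip":1,"x":0,"y":-8,"z":0,"rx":0,"ry":0,"rz":0},{"grip":1,"x":0,"y":-8,"z":0,"rx":0,"ry":0,"rz":0},{"grip":1,"x":0,"y":-8,"z":0,"rx":0,"ry":0,"rz":0},{"grip":1,"x":0,"y":-4,"z":0,"rx":0,"ry":0,"rz":0},{"grip":1,"x":0,"y":0,"z":0,"rx":0,"ry":0,"rz":0},{"grip":1,"x":0,"y":0,"z":0,"rx":0,"ry":0,"rz":0}]'
python3 - <<'E'
from h import *
c=read_camera("scene"); cv2.imwrite("pics/scene3.png",cv2.resize(c["frame"][200:390,220:440,::-1],None,fx=3,fy=3,interpolation=2))
E
```

```text
time: 6.6
eef_pos: [0.4624, -0.0931, 0.232]
tcp_rot: [1.0, -0.024, -0.002, -0.001]
contact_force: [-5.6, 2.4, 6.6]
opening: 0.182
time: 7.18
eef_pos: [0.4639, -0.0611, 0.232]
tcp_rot: [1.0, -0.024, -0.002, -0.001]
contact_force: [-5.8, 1.8, 6.7]
opening: 0.18
```

View pics/scene3.png

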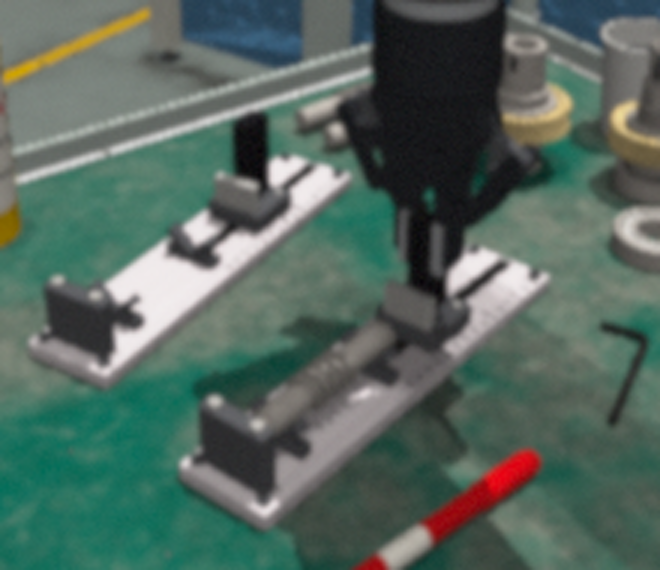

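The stop is sliding and the shaft is still in its V-blocks. By my numbers about 23 mm of gap is left (the stop hides the shaft end near (395,325)). I'll advance 16 mm, then creep while watching the force.

```bash
python3 -m jog '[{"grip":1,"x":0,"y":-4,"z":0,"rx":0,"ry":0,"rz":0},{"grip":1,"x":0,"y":-4,"z":0,"rx":0,"ry":0,"rz":0},{"grip":1,"x":0,"y":-4,"z":0,"rx":0,"ry":0,"rz":0},{"grip":1,"x":0,"y":-2,"z":0,"rx":0,"ry":0,"rz":0},{"grip":1,"x":0,"y":-2,"z":0,"rx":0,"ry":0,"rz":0},{"grip":1,"x":0,"y":0,"z":0,"rx":0,"ry":0,"rz":0}]'
python3 -m jog '[{"grip":1,"x":0,"y":-1,"z":0,"rx":0,"ry":0,"rz":0},{"grip":1,"x":0,"y":-1,"z":0,"rx":0,"ry":0,"rz":0},{"grip":1,"x":0,"y":0,"z":0,"rx":0,"ry":0,"rz":0}]'
python3 - <<'E'
from h import *
for n in("scene","top"):
  c=read_camera(n); cv2.imwrite(f"pics/{n}4.png",cv2.resize(c["frame"][200:390,200:440,::-1],None,fx=3,fy=3,interpolation=2))
E
```

```text
time: 7.73
eef_pos: [0.4646, -0.0455, 0.232]
tcp_rot: [1.0, -0.023, -0.002, 0.0]
contact_force: [-5.9, -0.1, 5.9]
opening: 0.184
time: 7.98
eef_pos: [0.4647, -0.0436, 0.232]
tcp_rot: [1.0, -0.023, -0.002, 0.0]
contact_force: [-6.5, -0.6, 5.9]
opening: 0.185
```

View pics/top4.png

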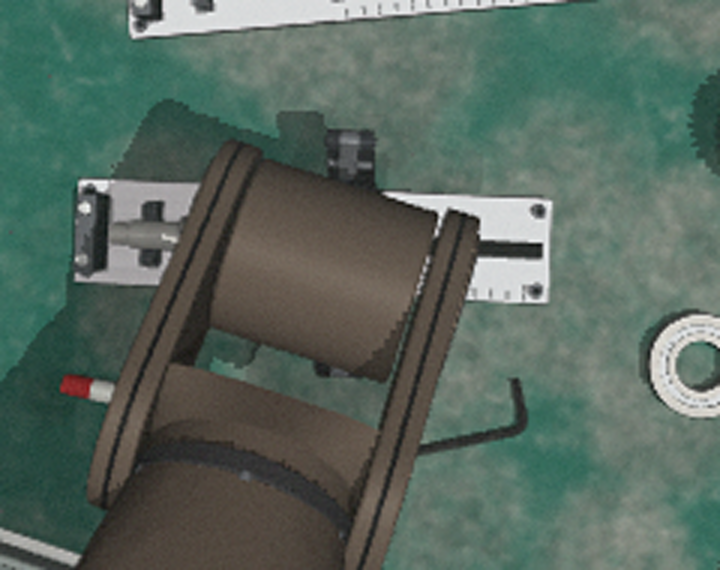

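View pics/scene4.png

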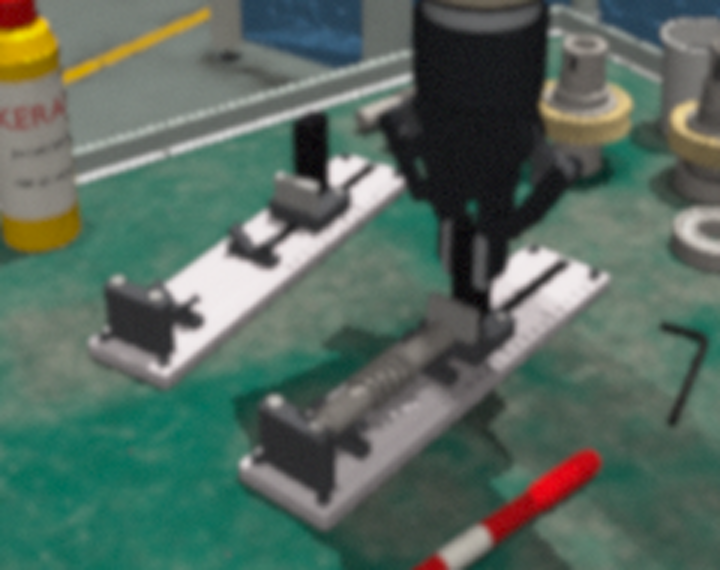

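No contact force yet and the estimated gap is 5–6 mm. I'll advance 3 mm more, with single-step force readings.

```bash
for i in 1 2; do python3 -m jog '[{"grip":1,"x":0,"y":-1.5,"z":0,"rx":0,"ry":0,"rz":0},{"grip":1,"x":0,"y":0,"z":0,"rx":0,"ry":0,"rz":0}]';done
python3 -m jog '[{"grip":0,"x":0,"y":0,"z":0,"rx":0,"ry":0,"rz":0},{"grip":0,"x":0,"y":0,"z":0,"rx":0,"ry":0,"rz":0},{"grip":0,"x":0,"y":0,"z":0,"rx":0,"ry":0,"rz":0},{"grip":0,"x":0,"y":0,"z":0,"rx":0,"ry":0,"rz":0},{"grip":0,"x":0,"y":0,"z":0,"rx":0,"ry":0,"rz":0},{"grip":0,"x":0,"y":0,"z":0,"rx":0,"ry":0,"rz":0},{"grip":0,"x":0,"y":0,"z":0,"rx":0,"ry":0,"rz":0},{"grip":0,"x":0,"y":0,"z":0,"rx":0,"ry":0,"rz":0}]'
```

```text
time: 8.25
eef_pos: [0.4648, -0.0421, 0.232]
tcp_rot: [1.0, -0.023, -0.002, 0.0]
contact_force: [-6.5, -1.8, 6.9]
opening: 0.185
time: 8.42
eef_pos: [0.4649, -0.0408, 0.232]
tcp_rot: [1.0, -0.023, -0.002, 0.001]
contact_force: [-6.0, -3.4, 5.9]
opening: 0.187
time: 9.08
eef_pos: [0.4655, -0.0406, 0.2317]
tcp_rot: [1.0, -0.024, 0.0, -0.0]
contact_force: [-0.3, -0.3, 0.0]
opening: 0.999
```

Released; the force rose slightly, so the stop may be touching. Lift straight up, then move clear to check.

```bash
python3 -m jog '[{"grip":0,"x":0,"y":0,"z":-8,"rx":0,"ry":0,"rz":0},{"grip":0,"x":0,"y":0,"z":-15,"rx":0,"ry":0,"rz":0},{"grip":0,"x":0,"y":0,"z":-15,"rx":0,"ry":0,"rz":0},{"grip":0,"x":0,"y":0,"z":-15,"rx":0,"ry":0,"rz":0},{"grip":0,"x":0,"y":0,"z":-15,"rx":0,"ry":0,"rz":0},{"grip":0,"x":0,"y":0,"z":-15,"rx":0,"ry":0,"rz":0},{"grip":0,"x":0,"y":0,"z":-15,"rx":0,"ry":0,"rz":0},{"grip":0,"x":0,"y":0,"z":-15,"rx":0,"ry":0,"rz":0}]'
for i in 1 2; do python3 -m jog '[{"grip":0,"x":-3,"y":20,"z":-3,"rx":0,"ry":0,"rz":0},{"grip":0,"x":-3,"y":20,"z":-3,"rx":0,"ry":0,"rz":0},{"grip":0,"x":-3,"y":20,"z":-3,"rx":0,"ry":0,"rz":0},{"grip":0,"x":-3,"y":20,"z":-3,"rx":0,"ry":0,"rz":0},{"grip":0,"x":-3,"y":20,"z":-3,"rx":0,"ry":0,"rz":0},{"grip":0,"x":-3,"y":20,"z":-3,"rx":0,"ry":0,"rz":0},{"grip":0,"x":-3,"y":20,"z":-3,"rx":0,"ry":0,"rz":0},{"grip":0,"x":-3,"y":20,"z":-3,"rx":0,"ry":0,"rz":0}]';done
python3 - <<'E'
from h import *
for n in("scene","top"):
  c=read_camera(n); cv2.imwrite(f"pics/{n}5f.png",c["frame"][:,:,::-1])
  y0,y1,x0,x1=(240,320,215,395) if n=="top" else (230,375,225,415)
  cv2.imwrite(f"pics/{n}5.png",cv2.resize(c["frame"][y0:y1,x0:x1,::-1],None,fx=4,fy=4,interpolation=2))
E
```

```text
time: 9.75
eef_pos: [0.4653, -0.0405, 0.3461]
tcp_rot: [1.0, -0.024, 0.0, 0.0]
contact_force: [-0.2, -1.5, -0.2]
opening: 1.002
time: 10.42
eef_pos: [0.4334, -0.2001, 0.3696]
tcp_rot: [1.0, -0.024, 0.0, 0.0]
contact_force: [0.3, 0.5, -0.1]
opening: 0.997
time: 11.08
eef_pos: [0.4018, -0.3588, 0.3935]
tcp_rot: [1.0, -0.024, 0.0, 0.0]
contact_force: [-0.1, -0.5, 0.3]
opening: 0.996
```

View pics/top5.png

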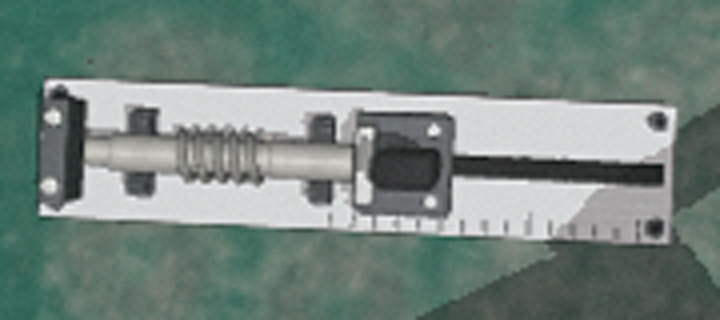

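View pics/scene5.png

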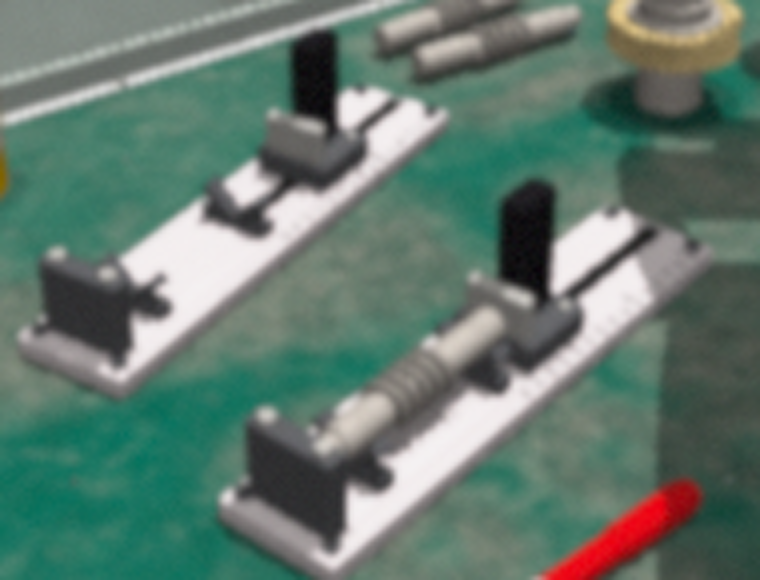

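Both views show the stop's face meeting the shaft end: about (353,160) in the top crop and (495,320) in the scene crop. The shaft is still in its V-blocks and the empty gauge looks unchanged. I'll put numbers on this, then hand in.

```bash
python3 - <<'E'
from h import *
from plant import sign_off
c=read_camera("top")
a=cv2.imread("pics/top0.png").astype(int); b=c["frame"][:,:,::-1].astype(int)
print("other gauge diff max",np.abs(a-b)[160:217,238:402].max())
Z=lambda u,v:(215+(u+.5)/4-.5,240+(v+.5)/4-.5)
print("stop front top",ray(c,Z(355,160),.045),"grip back",ray(c,Z(439,168),.09),"shaft far",ray(c,Z(84,150),.032))
print(get_state()["time"]); print(sign_off())
E
```

```text
other gauge diff max 19
stop front top [ 0.46650273 -0.01719381  0.045     ] grip back [ 0.46486058 -0.05575259  0.09      ] shaft far [0.4707462  0.10564531 0.032     ]
11.2333
the job is handed in; nothing more can be done
None
```

I gripped the black grip of the stop on the gauge holding the shaft (the one nearer the robot). I slid it about 93 mm along its track to the shaft end, let go, and moved the arm clear. The job was handed in at 11.2 s of the 32 s allowed.

- **Gap:** the final top view puts the stop's front face at y ≈ -0.017 and the shaft end, measured at the start, at y ≈ -0.0145. That leaves about 0–3 mm, and both views show no visible gap.
- **Contact:** the force along the track rose to about 3.4 N at the end of the slide, so the stop may be touching lightly. The shaft's far end measured about 1 mm further along than before, which is within the 2 mm calibration error.
- **Shaft:** it still lies in both V-blocks.
- **Empty gauge:** its stop is where it was; that area of the top view changed only slightly (at most 19 of 255 brightness levels).

No check failed. The first two jog calls and one later test call were refused because every row needs all its keys; nothing moved on those.

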